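# Lock the hold-down bar of a dish shaker and switch it on

## Robot

A 6-joint arm with a two-finger parallel gripper is mounted at the origin on a cart in front of the work surface, level with it; the furniture and walls round the work are solid. World frame = base frame: x ahead of the robot, y to its left, z up, the work surface at z = 0. Lengths are in m, angles in rad, forces in N, time in s.
With the tool pointing down it reaches from about 0.325 to 0.775 m from the base axis. Payload 5.5 kg.
Tool frame: the origin (TCP) lies at the very end of the fingers, on their centre line; the grasp point (between the pads) lies 19 mm behind it (bot.tcp_to_grasp is the distance from the TCP to the grasp point, in m); z points along the fingers, y is the line along which they close (so a half turn about z gives the same grasp; the last joint's range is limited). The gripper opens to 85 mm and grips with 20 to 120 N. Pads are 22 mm wide; open, the fingers measure 114 mm over their backs; the gripper's body (76 mm by 85 mm) begins 54 mm behind the grasp point. The pads swing forward as they close: fully open they stand 13 mm farther back than shut.
Start: joints at [1.123, 0.091, 1.231, -0, 1.82, -0.057], TCP at [0.229, 0.555, 0.231] pointing down, gripper open.
Joint ranges: [-2.87, 2.87], [-0.86, 2.18], [0.17, 2.46], [-1.51, 4.65], [0.06, 2.69], [-2.65, 2.65]. Speed limits (rad/s): [2.57, 2.57, 3.01, 3.14, 3.14, 3.14].

## Interface

Orientations are given as a unit quaternion [w, x, y, z].
In Python, from plant import bot, capture, get_calibration, search_frame, outline_of gives the robot as it stands.
- The arm moves only by the shell command python3 -m inch 'ROWS'. ROWS is text: rows parted by semicolons, each of 7 numbers parted by spaces: the shift along the world's x, y, z scaled (see below), then the turn, a rotation vector about the world's x, y, z scaled (see below), then the gripper command: -1 is shut, 1 is fully open, values between are in proportion. In form: x y z rx ry rz hand; .... A call has 1 to 12 rows; each row is the pose to reach, as a shift and turn from the pose commanded when the call began; what a row does not reach only later rows make up. The controller multiplies each number of a shift by 0.3 m and each number of a turn by 30 degrees. A row lasts 1/12 s, in which the tool goes at most 41.7 mm and 7.16 degrees, less where a joint would pass 70% of its speed; a pose out of reach is approached as far as the arm can. A call with a number of a shift or a turn outside -1 to 1 is refused whole. A call with a gripper value outside its range is refused whole. The fingers move at their own pace and stop on an object; the grip force is fixed at half the most. Time passes only in rows, so rows that repeat a pose let the fingers close. It gives the time, the measured TCP pose, the force, the opening and the grip force at its end, in the units of the state.
- bot.read_state(): the state, without advancing time (a new reading comes with each control period).
- capture(name): name is "side" or "top" or "wrist"; returns (picture, depth): 420x560x3 uint8, red, green, blue; 420x560 float32, m along the optical axis (not along the pixel's ray), 0 where there is no reading.
- get_calibration(name): a dict with "vertical_fov" (degrees; the focal length in pixels is half the picture's height over the tangent of half this angle, whatever the lens; pixels are square), "cx", "cy" (the principal point, pixels), "rvec" (rotation vector, rad) and "tvec" (3), from world to camera coordinates, as OpenCV has them. Camera axes: x right, y down, z forward; pixel columns grow to the right and rows downward; lengths in m; the calibration is good to about 2 mm. A picture is of the moment at which its call begins: read the wrist's pose just before it. get_calibration takes no time and is no camera call; for the wrist camera it gives the pose at the moment of the call.
- bot.finish_job(): hands the job in; it is judged then, once.
Trained networks look in the newest picture that a camera, given by its name, has taken for a name from the list of things; names that differ only in an ending like _2 or _b are one class to them, and where a whole thing is asked for, a point or a joint stands for the part that bears it (a point fixed in the world has none). Each returns a list of dicts, best first, with "confidence" (0 to 1); they miss things now and then, are a little off and sometimes report something else, mostly with a low value. They report only what shows in the picture. A call takes as long as a camera call.
- search_frame(camera, thing): "bbox" ([left, top, right, bottom] in pixels, round what is visible of it).
- outline_of(camera, thing): "pixels" (420x560 bool, what is visible of it) and "bbox" ([left, top, right, bottom] in pixels, round what is visible of it).
The state is a dict: "t": time; "joint_positions": joint angles; "joint_velocities": joint speeds; "effort": joint torques, N m; "tcp_pos": TCP position; "orientation": TCP orientation; "contact_force": force on the tool from outside, world axes, zero at the start; "torque": the same for the moment, N m; "gripper_width": finger opening in m; "grip_force": force on a finger pad.
Only numpy, scipy, OpenCV 4.12 (cv2) and the standard library are available. Lean on these libraries where they do the work, as an engineer would, in place of code of your own. Each camera call takes 0.05 s, during which the arm holds its last target. There are 200 camera calls.

## Task

Get the dish shaker ready and start it: swing its raised blue hold-down bar back over the dish and lower it until the socket cup at its free end is fully home on the brass ball, then press the red latch lever down flat, and last press the red rocker switch over to the side with the green dot. Leave the dish in its nest and do not shift the tube rack or the timer standing beside the shaker.

Things in the scene. Friction and masses are not known exactly. Their poses are not given: they have to be found in the camera images.
- shaker: White bench shaker, fixed. Origin under its centre on the worktop; x points from the grey front console to its back, y to its left, z up. Housing 200 mm (x -90 to +110) by 260 mm (y), deck top 60 mm high; console in front at x -128 to -78 mm, 200 mm wide, 40 mm high. On the deck: bar post at x +20, y +80 mm; ball at x +20, y -80 mm; dish nest midway between.
- post (a point): Where the bar's swivel axis (vertical) and lift axis (level) cross, on the post at the deck's left end, 86 mm above the worktop. The post is 30 mm across and 98 mm high. Friction holds the bar wherever it is left, in both directions; near its free end about 2 N swings it and 2 to 5 N lowers it.
- ball (a point): Centre of the fixed brass ball, 18 mm in diameter, on a thin neck at the deck's right end, 86 mm above the worktop, 160 mm from the post.
- bar_mid (a point): Middle of the top face of the blue bar, 80 mm from the lift axis towards the cup and 6 mm above the line from post to cup centre. The bar runs straight from post to cup, 13 mm wide, 12 mm high; a black rubber foot 36 mm across under this point hangs to 8.5 mm below that line.
- cup (a point): Centre of the steel socket cup at the bar's free end, 160 mm from the lift axis; coincides with the ball's centre when home. The cup is 35 mm across, from 4 mm below this point to 16 mm above it; its mouth (23 mm wide, 20 mm inside) opens downward and centres itself on the ball if it comes down at most about 8 mm to either side, else it jams on the ball or slips off beside it.
- turret (a joint): Swivel of the bar (rad): 0 = the bar points from the post straight to the ball (along the shaker's -y); positive = its free end is swung towards the shaker's back (+x). Range -0.4 to 0.9.
- bar (a joint): Lift of the bar (rad): 0 = level, cup home on the ball if the swivel is right; positive = free end raised. Range 0 to 0.7. The bar is stopped at 0.
- latch (a joint): Latch lever (rad), hinged on the cup's outer side 20 mm beyond its axis and 15.5 mm above its centre, pointing on outward away from the post: 0 = flat, in line with the bar, its toe hooked under the ball; positive = raised from that line. Range 0 to 0.65; friction holds it where it is left, 2 to 4 N on the tab moves it; the tab travels up to 9 mm outward as it falls.
- lever_tip (a point): Middle of the upper face of the thumb tab at the end of the red latch lever, 50 mm from the lever's hinge; tab 26 mm wide (across) and 16 mm long, 6 mm thick.
- switch (a point): Top centre of the red rocker switch on the console, 47.5 mm above the worktop; the rocker is 20 mm (shaker x) by 38 mm (shaker y) and tips about the shaker's x axis. The green dot lies beyond its right (-y) end.
- rocker (a joint): Rocker switch (rad): -0.2 = off, right (-y, green dot) half up; +0.2 = on, right half pressed down. It snaps over past the middle and stays; pressing down 13 mm from its middle takes about 2 N and 5 mm of travel.
- dish: Closed petri dish, loose, 58 mm across, 15 mm high, in a nest of four 5 mm high blocks on the deck under the bar; origin at the centre of its underside.
- tube_rack: Bystander: loose wire rack full of capped tubes, 150x101x113 mm, left of the shaker; origin under its centre.
- timer: Bystander: loose cream bench timer, 58x71x66 mm, right of the shaker; origin under its centre.

How it is judged:
On the way, in this order (a step that is already met when the one before it is completed fails the run):
1. the cup is home on the ball with the latch lever still raised and the switch still off (distance between cup and ball below 0.004 m and value of joint bar below 0.025 rad and value of joint latch above 0.3 rad and value of joint rocker below -0.1 rad), for 0.2 s.
2. the latch lever is pressed flat with the cup home and the switch still off (distance between cup and ball below 0.004 m and value of joint latch below 0.12 rad and value of joint rocker below -0.1 rad), for 0.2 s.
3. the switch is on (value of joint rocker above 0.12 rad), for 0.2 s.
At the end, for the whole second after the job is handed in: The cup is home on the ball (centres within 4 mm, bar within 0.025 rad of level), the latch lever is flat (within 0.12 rad), the rocker is on (beyond 0.12 rad) and the dish is in its nest (within 6 mm of its start) (distance between cup and ball below 0.004 m and value of joint bar below 0.025 rad and value of joint latch below 0.12 rad and value of joint rocker above 0.12 rad and distance of dish from where it was at the start of the episode below 0.006 m); the robot touches nothing.
It fails at once if the tube rack or the timer is moved by more than 20 mm (distance of any of tube_rack, timer from where it was at the start of the episode above 0.02 m).
It fails at once if the switch is turned on before the latch lever is down (value of joint rocker above 0.05 rad and value of joint latch above 0.3 rad).
It also fails if it takes over 51 s, if anything falls off the work surface, if the arm or the gripper's body presses on something with over 40 N, if the wrist force passes 120 N, or if a joint passes its speed limit or range.

## Working session

There is one attempt and no reset: what is moved stays moved. The work goes in short steps, Python scripts to look and compute and a shell command to move; the robot and the scene stay as the last step left them, time stands still between calls to the robot, and variables do not carry over. Pictures are saved under pics/ and viewed, at most 10 in all, crops included, and the job is handed in when it is done.

```bash
mkdir -p pics
cat > h.py <<'E'
import numpy as np, cv2
from plant import bot, capture, get_calibration, search_frame, outline_of
def cal(n):
    c=get_calibration(n); f=210/np.tan(np.radians(c["vertical_fov"])/2)
    R=cv2.Rodrigues(np.array(c["rvec"],float))[0]; return f,c["cx"],c["cy"],R,np.array(c["tvec"],float)
def cloud(n,d):
    f,cx,cy,R,t=cal(n); v,u=np.mgrid[0:420,0:560]
    P=np.stack([(u-cx)/f*d,(v-cy)/f*d,d],-1); W=(P-t)@R; W[d==0]=np.nan; return W
def proj(n,p):
    f,cx,cy,R,t=cal(n); q=R@np.array(p)+t; return np.array([cx+f*q[0]/q[2],cy+f*q[1]/q[2]])
E
python3 - <<'E'
from h import *
for n in ["side","top"]:
    p,d=capture(n); cv2.imwrite(f"pics/{n}0.png",p[:,:,::-1]); W=cloud(n,d); np.save(n+"W.npy",W); np.save(n+"P.npy",p)
    for th in ["shaker","bar_mid","cup","lever_tip","switch","dish","tube_rack","timer","post","ball"]:
        o=outline_of(n,th)
        if o:
            m=o[0]["pixels"]; q=W[m]; q=q[~np.isnan(q[:,0])]
            print(n,th,round(o[0]["confidence"],2),np.round(o[0]["bbox"]),m.sum(),np.median(q,0).round(3) if len(q) else None, np.percentile(q,[3,97],axis=0).round(3).tolist() if len(q) else None)
        else: print(n,th,None)
    print(n,cal(n)[3:])
s=bot.read_state(); print(s["t"],s["tcp_pos"],s["orientation"])
E
```

```text
side shaker 0.78 [232. 188. 335. 270.] 5060 [ 0.537 -0.091  0.058] [[0.426, -0.186, 0.018], [0.666, 0.047, 0.138]]
side bar_mid 0.64 [273. 180. 334. 204.] 337 [ 0.622 -0.054  0.142] [[0.554, -0.109, 0.094], [0.667, 0.022, 0.219]]
side cup 0.67 [270. 180. 334. 205.] 437 [ 0.628 -0.04   0.131] [[0.553, -0.108, -0.002], [0.801, 0.19, 0.218]]
side lever_tip 0.6 [268. 187. 322. 210.] 415 [ 0.599 -0.033  0.124] [[0.536, -0.094, 0.063], [0.661, 0.044, 0.18]]
side switch 0.59 [233. 179. 337. 270.] 5259 [ 0.537 -0.092  0.058] [[0.424, -0.187, 0.014], [0.667, 0.049, 0.155]]
side dish 0.46 [279. 213. 296. 226.] 201 [ 0.565 -0.052  0.074] [[0.542, -0.073, 0.065], [0.589, -0.023, 0.077]]
side tube_rack 0.87 [250. 142. 284. 180.] 1036 [0.615 0.318 0.071] [[0.554, 0.292, 0.006], [0.678, 0.386, 0.109]]
side timer 0.55 [333. 284. 365. 319.] 815 [ 0.626 -0.377  0.052] [[0.6, -0.396, 0.003], [0.661, -0.334, 0.066]]
side post 0.71 [232. 181. 337. 270.] 5075 [ 0.536 -0.093  0.058] [[0.423, -0.187, 0.016], [0.666, 0.047, 0.136]]
side ball 0.62 [233. 190. 334. 272.] 5123 [ 0.536 -0.092  0.058] [[0.423, -0.
[... 965 characters left out ...]
23 0.343 0.077] [[0.559, 0.295, 0.001], [0.688, 0.396, 0.112]]
top timer 0.92 [409. 179. 440. 208.] 672 [ 0.631 -0.353  0.061] [[0.606, -0.388, 0.008], [0.661, -0.322, 0.067]]
top post 0.89 [242. 161. 360. 287.] 9406 [ 0.544 -0.054  0.059] [[0.432, -0.167, 0.037], [0.664, 0.075, 0.168]]
top ball 0.81 [241. 156. 361. 287.] 9488 [ 0.546 -0.054  0.059] [[0.433, -0.168, 0.037], [0.666, 0.076, 0.168]]
top (array([[-0.01217132, -0.99991671, -0.00429405],
       [-0.99732176,  0.01244924, -0.07207161],
       [ 0.07211906,  0.00340534, -0.99739022]]), array([0.0117682 , 0.57793098, 0.99719598]))
1.1 [0.22854983 0.55477785 0.23128518] [-1.04155639e-05  1.94157069e-01  9.80970454e-01  6.28109834e-06]
```

```bash
ls; ls pics
```

```text
h.py
pics
sideP.npy
sideW.npy
topP.npy
topW.npy
side0.png
top0.png
```

Run:
```python
from h import *
W=np.load("topW.npy"); P=np.load("topP.npy")
m=(abs(W[...,2]-.060)<.005)&(W[...,0]>.4)&(W[...,0]<.72)&(abs(W[...,1]+.05)<.2)
n,l,st,_=cv2.connectedComponentsWithStats(m.astype(np.uint8)); k=1+np.argmax(st[1:,4])
q=W[l==k][:,:2].astype(np.float32); print(len(q),cv2.minAreaRect(q*1000), np.median(W[l==k][:,2]))
hsv=cv2.cvtColor(P,cv2.COLOR_RGB2HSV)
reg=(W[...,0]>.38)&(W[...,0]<.75)&(abs(W[...,1]+.05)<.22)
red=reg&((hsv[...,0]<8)|(hsv[...,0]>172))&(hsv[...,1]>130)
n,l,st,_=cv2.connectedComponentsWithStats(red.astype(np.uint8))
for k in range(1,n):
    if st[k,4]>8: print("red",st[k],np.nanmedian(W[l==k],0).round(4),np.nanmin(W[l==k],0).round(3),np.nanmax(W[l==k],0).round(3))
blue=reg&(hsv[...,0]>95)&(hsv[...,0]<130)&(hsv[...,1]>110)&(W[...,2]>.08)
b=W[blue]; print("blue",len(b)); 
o=np.argsort(b[:,2]); 
for s in np.array_split(o,6): print(np.median(b[s],0).round(4))
c=P[140:300,230:375]; a=cv2.resize(c,None,fx=4,fy=4,interpolation=cv2.INTER_CUBIC)[:,:,::-1]
cv2.imwrite("pics/c0.png",cv2.resize(a,(540,596)))
```

```text
6144 ((571.8844604492188, -43.469512939453125), (180.14529418945312, 250.30609130859375), 15.427912712097168) 0.05938484549390868
red [318 158  20  21 159] [ 0.6681 -0.0971  0.2125] [ 0.652 -0.137 -0.002] [ 0.704 -0.078  0.226]
red [327 256  17  13 140] [ 0.4654 -0.128   0.049 ] [ 0.45  -0.149  0.036] [ 0.48  -0.108  0.057]
blue 335
[0.5513 0.0297 0.0941]
[0.5671 0.0139 0.1037]
[ 0.5824 -0.0026  0.1142]
[ 0.5973 -0.0188  0.124 ]
[ 0.6102 -0.0336  0.1344]
[ 0.6245 -0.0492  0.1452]
```

View pics/side0.png

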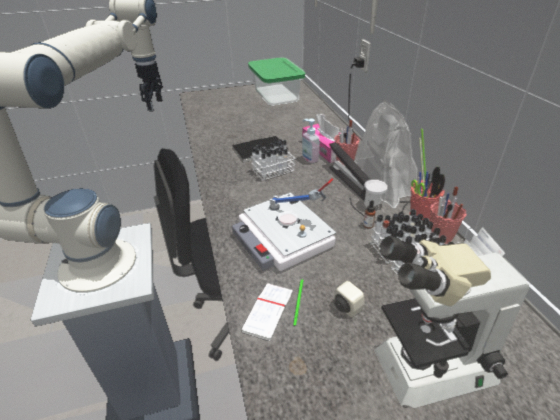

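View pics/c0.png

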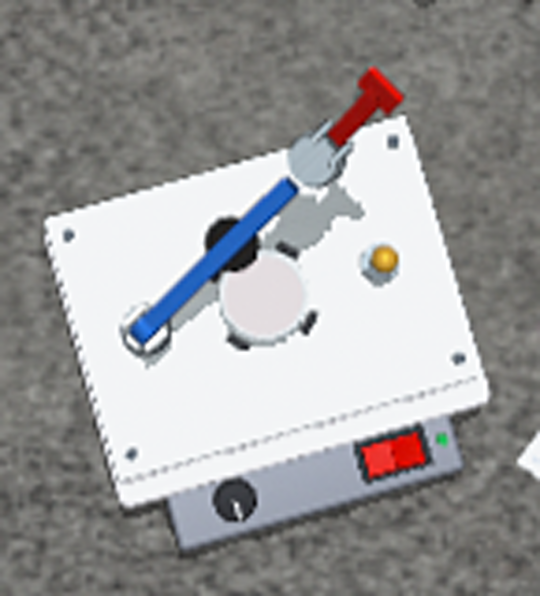

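The side view shows the shaker at px (232–335, 188–270), with the bar raised and swung to the back. In the 4× top crop the switch is at (395,453), its right half bright and raised, with the green dot at (442,438). The ball is at (384,260), the cup at (318,160) and the red tab at (380,90). I estimate a shaker yaw of about 15.4°, the post at (0.549, 0.033) and the ball at (0.591, −0.122). Next I approach the bar.

```bash
python3 -m inch '0.667 -1 0.1 0 0 -0.823 1;0.667 -1 0.1 0 0 -0.823 1;0.667 -1 0.1 0 0 -0.823 1;0.667 -1 0.1 0 0 -0.823 1;0.667 -1 0.1 0 0 -0.823 1;0.667 -1 0.1 0 0 -0.823 1;0.667 -1 0.1 0 0 -0.823 1;0.667 -1 0.1 0 0 -0.823 1;0.667 -1 0.1 0 0 -0.823 1;0.667 -1 0.1 0 0 -0.823 1;0.667 -1 0.1 0 0 -0.823 1'
python3 - <<'E'
from h import *
W=np.load("topW.npy"); P=np.load("topP.npy")
hsv=cv2.cvtColor(P,cv2.COLOR_RGB2HSV)
m=(hsv[...,0]>12)&(hsv[...,0]<28)&(hsv[...,1]>130)&(W[...,0]>.5)&(W[...,0]<.65)&(W[...,1]>-.16)&(W[...,1]<-.08)
v,u=np.nonzero(m); print("ball px",len(u),u.mean(),v.mean(),np.nanmedian(W[m],0))
ce=np.array([.570,-.0445]) 
for y in (14.5,15,15.5,16):
    a=np.radians(y); d=np.array([np.sin(a),-np.cos(a)])
    print(y,"ball",proj("top",[*(ce+.08*d),.086]).round(1),"post",proj("top",[*(ce-.08*d),.098]).round(1))
# back edge & side edges of deck: fit
m=(abs(W[...,2]-.060)<.004)&(W[...,0]>.4)&(W[...,0]<.72)&(abs(W[...,1]+.05)<.2)
n,l,st,_=cv2.connectedComponentsWithStats(m.astype(np.uint8)); k=1+np.argmax(st[1:,4]); m=l==k
L=[];Rr=[]
for r in range(195,262):
    c=np.nonzero(m[r])[0]
    if len(c)>40: L.append((c[0],r)); Rr.append((c[-1],r))
for s in (L,Rr):
    s=np.array(s,np.float32); 
    vx,vy,_,_=cv2.fitLine(s,cv2.DIST_HUBER,0,.01,.01).ravel(); print("edge yaw",np.degrees(np.arctan(vx/vy)),len(s))
print(bot.read_state()["tcp_pos"])
E
```

```text
t: 2.02
tcp_pos: [0.4294, 0.2536, 0.2615]
orientation: [0.0, 0.401, 0.916, 0.0]
contact_force: [-0.2, 0.3, 0.5]
gripper_width: 0.0854
grip_force: 0.0
ball px 34 333.0 209.26470588235293 [ 0.59199974 -0.12013222  0.09233347]
14.5 ball [333.4 210.1] post [268.6 227.4]
15 ball [333.3 209.9] post [268.6 227.7]
15.5 ball [333.2 209.6] post [268.7 228. ]
16 ball [333.1 209.3] post [268.8 228.3]
edge yaw 15.808389 63
edge yaw 13.44743 63
[0.42937392 0.25363235 0.26150559]
```

```bash
python3 -m inch '0.644 -1 0 0 0 0 1;0.644 -1 0 0 0 0 1;0.644 -1 0 0 0 0 1;0.644 -1 0 0 0 0 1;0.644 -1 0 0 0 0 1;0.644 -1 0 0 0 0 1;0.644 -1 0 0 0 0 1;0.644 -1 0 0 0 0 1;0.644 -1 0 0 0 0 1;0.644 -1 0 0 0 0 1;0.644 -1 0 0 0 0 1'
python3 -m inch '0 0 -0.1 0 0 0 1;0 0 -0.2 0 0 0 1;0 0 -0.3 0 0 0 1;0 0 -0.4 0 0 0 1;0 0 -0.47 0 0 0 1;0 0 -0.47 0 0 0 1'
python3 - <<'E'
from h import *
p,d=capture("wrist"); cv2.imwrite("pics/w1.png",p[:,:,::-1])
p,d=capture("side"); a=cv2.resize(p[150:290,210:370],None,fx=4,fy=4,interpolation=cv2.INTER_CUBIC)
b=cv2.imread("pics/w1.png"); 
cv2.imwrite("pics/m1.png",np.hstack([cv2.resize(a[:,:,::-1],(400,350)),cv2.resize(b,(400,350))]))
E
```

```text
t: 2.93
tcp_pos: [0.6222, -0.0447, 0.2601]
orientation: [-0.001, 0.4, 0.917, 0.0]
contact_force: [-0.0, -0.1, -0.8]
gripper_width: 0.0853
grip_force: 0.0
t: 3.43
tcp_pos: [0.6187, -0.0421, 0.1142]
orientation: [-0.005, 0.398, 0.917, -0.001]
contact_force: [-0.3, 0.0, -1.5]
gripper_width: 0.0855
grip_force: 0.0
```

View pics/m1.png

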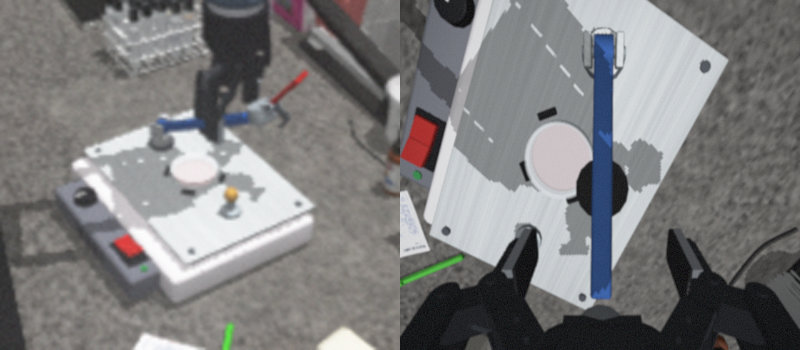

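The bar runs at px ~600 in the wrist view, midway between the open fingers, with the foot ahead and the cup behind. I close on it.

```bash
python3 -m inch '0 0 0 0 0 0 0;0 0 0 0 0 0 -0.5;0 0 0 0 0 0 -1;0 0 0 0 0 0 -1;0 0 0 0 0 0 -1;0 0 0 0 0 0 -1;0 0 0 0 0 0 -1;0 0 0 0 0 0 -1'
python3 - <<'E'
import numpy as np
from plant import bot
s=bot.read_state();print(s["gripper_width"],s["grip_force"],s["tcp_pos"])
P=np.array([.549,.0326]);g=np.array([.6219,-.045]);r=np.linalg.norm(g-P);a0=np.degrees(np.arctan2(*(g-P)[::-1]));print(r,a0)
L=.443;A0=-47.1;A1=-74.6
rho=r/np.cos(L)
for i in range(1,11):
    a=np.radians(A0+(A1-A0)*i/10);p=P+r*np.array([np.cos(a),np.sin(a)]);print(((p-g)/.3).round(3),round((A1-A0)*i/10/30,3))
# then lowering along dir A1
for l in (.35,.25,.15,.12,.05,0): print(l,(rho*np.cos(l)-r)*np.array([np.cos(a),np.sin(a)])/.3,rho*(np.sin(l)-np.sin(L))/.3)
E
```

```text
t: 4.2
tcp_pos: [0.622, -0.0456, 0.1207]
orientation: [0.0, 0.4, 0.917, -0.0]
contact_force: [-0.3, -1.7, 2.1]
gripper_width: 0.0116
grip_force: 60.2
0.01159337422547551 60.209882855415344 [ 0.62201983 -0.0455778   0.12074327]
0.1064714515727103 -46.788722071736764
[-0.014 -0.013] -0.092
[-0.027 -0.023] -0.183
[-0.041 -0.033] -0.275
[-0.055 -0.043] -0.367
[-0.07  -0.051] -0.458
[-0.085 -0.059] -0.55
[-0.101 -0.066] -0.642
[-0.116 -0.073] -0.733
[-0.132 -0.079] -0.825
[-0.149 -0.083] -0.917
0.35 [ 0.00374528 -0.01359716] -0.03368624767303687
0.25 [ 0.00682677 -0.02478444] -0.07119854714884528
0.15 [ 0.00889837 -0.03230531] -0.10968189976092962
0.12 [ 0.00931955 -0.03383442] -0.12135896408215094
0.05 [ 0.00993936 -0.03608463] -0.148751792570895
0 [ 0.01006973 -0.03655793] -0.16838482234773436
```

```bash
python3 -m inch '-0.014 -0.013 0 0 0 -0.092 -1;-0.027 -0.023 0 0 0 -0.183 -1;-0.041 -0.033 0 0 0 -0.275 -1;-0.055 -0.043 0 0 0 -0.367 -1;-0.07 -0.051 0 0 0 -0.458 -1;-0.085 -0.059 0 0 0 -0.55 -1;-0.101 -0.066 0 0 0 -0.642 -1;-0.116 -0.073 0 0 0 -0.733 -1;-0.132 -0.079 0 0 0 -0.825 -1;-0.149 -0.083 0 0 0 -0.917 -1;-0.149 -0.083 0 0 0 -0.917 -1;-0.149 -0.083 0 0 0 -0.917 -1'
python3 -m inch '0.002 -0.007 -0.017 0 0 0 -1;0.004 -0.014 -0.034 0 0 0 -1;0.005 -0.02 -0.053 0 0 0 -1;0.007 -0.025 -0.071 0 0 0 -1;0.008 -0.029 -0.09 0 0 0 -1;0.009 -0.032 -0.11 0 0 0 -1;0.009 -0.032 -0.11 0 0 0 -1;0.009 -0.032 -0.11 0 0 0 -1'
python3 - <<'E'
from h import *
p,d=capture("top"); cv2.imwrite("pics/t2.png",p[:,:,::-1])
q,d=capture("side")
f=lambda c:cv2.resize(c[:,:,::-1],(400,400),interpolation=cv2.INTER_CUBIC)
cv2.imwrite("pics/m2.png",np.hstack([f(p[150:270,260:380]),f(q[165:275,230:340])]))
E
```

```text
t: 5.2
tcp_pos: [0.5771, -0.0704, 0.1206]
orientation: [0.0, 0.606, 0.796, -0.0]
contact_force: [-0.4, -1.4, 3.3]
gripper_width: 0.0118
grip_force: 60.3
t: 5.87
tcp_pos: [0.5806, -0.0808, 0.0878]
orientation: [0.001, 0.606, 0.796, -0.0]
contact_force: [0.9, -4.8, 3.1]
gripper_width: 0.012
grip_force: 60.5
```

View pics/m2.png

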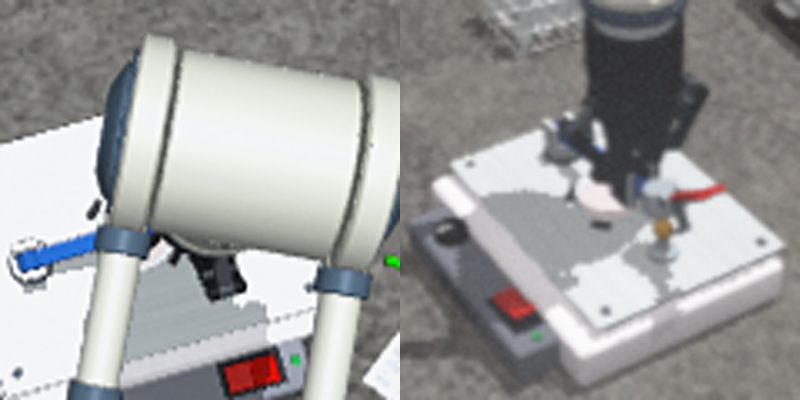

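The side view shows the cup (660,190) straight above the ball (663,228), with the lever still raised. I check this with depth.

Run:
```python
from h import *
p,d=capture("side"); W=cloud("side",d)
hsv=cv2.cvtColor(p,cv2.COLOR_RGB2HSV)
reg=(W[...,0]>.52)&(W[...,0]<.66)&(W[...,1]>-.22)&(W[...,1]<-.085)&(W[...,2]>.07)
red=((hsv[...,0]<8)|(hsv[...,0]>172))&(hsv[...,1]>120)
m=reg&red; q=W[m]; print("lever",len(q)); o=np.argsort(q[:,1])
for s in np.array_split(o,4): print(np.median(q[s],0).round(4))
m=reg&~red&(hsv[...,1]<70)&(W[...,2]>.1)&(W[...,2]<.135)
q=W[m]; print("cup",len(q),np.median(q,0).round(4),np.percentile(q,[5,95],axis=0).round(4)); v,u=np.nonzero(m); print(u.min(),u.max(),u.mean(),v.mean())
m=(hsv[...,0]>10)&(hsv[...,0]<28)&(hsv[...,1]>120)&(W[...,0]>.55)&(W[...,0]<.63)&(W[...,1]>-.16)&(W[...,1]<-.08)
v,u=np.nonzero(m);print("ballpx",len(u),u.mean(),v.mean())
print("pred ball",proj("side",[.5915,-.1213,.086]),"pred cup top",proj("side",[.591,-.1197,.126]),proj("side",[.591,-.1197,.116]))
```

```text
lever 20
[ 0.5973 -0.1816  0.1638]
[ 0.6066 -0.1794  0.163 ]
[ 0.6047 -0.1773  0.1627]
[ 0.5943 -0.1596  0.1493]
cup 205 [ 0.5834 -0.1198  0.122 ] [[ 0.5619 -0.1483  0.1045]
 [ 0.5992 -0.0875  0.1321]]
287 309 298.90731707317076 217.9268292682927
ballpx 7 301.7142857142857 227.0
pred ball [302.29524751 227.44114708] pred cup top [302.10177068 216.31482716] [302.06470616 219.06555641]
```

The cup is aligned with the ball within about 1 mm. Lowering further while gripped would bring the fingertips close to the dish rim, so I release and press on top of the bar with closed fingers.

```bash
python3 -m inch '0 0 0 0 0 0 0.2;0 0 0 0 0 0 0.2;0 0 0 0 0 0 0.2;0 0 0 0 0 0 0.2;0 0 0 0 0 0 0.2;0 0 0.08 0 0 0 0.2;0.005 -0.02 0.16 0 0 0 0.2;0.005 -0.02 0.16 0 0 0 -1;0.005 -0.02 0.16 0 0 0 -1;0.005 -0.02 0.16 0 0 0 -1;0.005 -0.02 0.16 0 0 0 -1;0.005 -0.02 0.16 0 0 0 -1'
python3 -m inch '0 0 -0.04 0 0 0 -1;0 0 -0.07 0 0 0 -1;0 0 -0.09 0 0 0 -1;0 0 -0.1 0 0 0 -1;0 0 -0.1 0 0 0 -1'
```

```text
t: 7.02
tcp_pos: [0.5807, -0.0854, 0.1338]
orientation: [-0.001, 0.606, 0.796, -0.0]
contact_force: [1.1, 0.1, -0.6]
gripper_width: 0.0004
grip_force: 0.0
t: 7.43
tcp_pos: [0.5807, -0.0857, 0.1036]
orientation: [-0.001, 0.606, 0.795, -0.001]
contact_force: [0.1, 0.0, 0.6]
gripper_width: -0.0004
grip_force: 0.0
```

```bash
python3 -m inch '0 0 -0.012 0 0 0 -1;0 0 -0.024 0 0 0 -1;0 0 -0.032 0 0 0 -1;0 0 -0.038 0 0 0 -1;0 0 -0.04 0 0 0 -1;0 0 -0.04 0 0 0 -1'
python3 - <<'E'
from h import *
q,d=capture("side"); W=cloud("side",d)
cv2.imwrite("pics/s3.png",cv2.resize(q[165:275,230:340][:,:,::-1],(550,550),interpolation=cv2.INTER_CUBIC))
E
```

```text
t: 7.93
tcp_pos: [0.5814, -0.0857, 0.0932]
orientation: [0.0, 0.606, 0.796, 0.0]
contact_force: [-0.3, -0.6, 1.8]
gripper_width: -0.0002
grip_force: 0.4
```

View pics/s3.png

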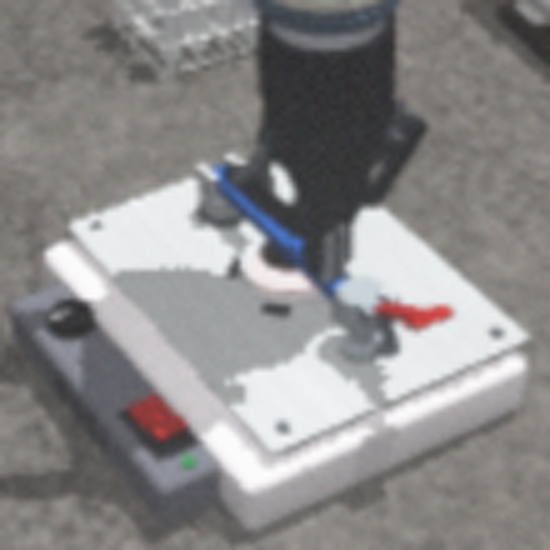

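The cup (360,295) covers the ball and the lever is still raised at (430,313). The contact force is only 1.8 N, so I press on to the stop.

```bash
python3 -m inch '0 0 -0.006 0 0 0 -1;0 0 -0.012 0 0 0 -1;0 0 -0.014 0 0 0 -1;0 0 -0.014 0 0 0 -1'
python3 -m inch '0 0 -0.007 0 0 0 -1;0 0 -0.01 0 0 0 -1;0 0 -0.01 0 0 0 -1;0 0 -0.01 0 0 0 -1'
```

```text
t: 8.32
tcp_pos: [0.5816, -0.0859, 0.0903]
orientation: [0.001, 0.606, 0.795, 0.0]
contact_force: [-2.1, -0.6, 6.3]
gripper_width: -0.0002
grip_force: 3.4
t: 8.65
tcp_pos: [0.5824, -0.0859, 0.0891]
orientation: [0.002, 0.606, 0.796, 0.001]
contact_force: [-3.5, -0.8, 12.5]
gripper_width: -0.0002
grip_force: 6.0
```

```bash
python3 -m inch '0 0 0.1 0 0 0 -1;0 0 0.25 0 0 0 -1;0 0.1 0.4 0 0 0 -1;-0.1 0.3 0.4 0 0 0 -1;-0.3 0.6 0.4 0 0 0 -1;-0.3 0.6 0.4 0 0 0 -1;-0.3 0.6 0.4 0 0 0 -1;-0.3 0.6 0.4 0 0 0 -1'
cat > chk.py <<'E'
from h import *
import sys
for n in ("top","side"):
    p,d=capture(n); W=cloud(n,d); hsv=cv2.cvtColor(p,cv2.COLOR_RGB2HSV)
    reg=(W[...,0]>.52)&(W[...,0]<.68)&(W[...,1]>-.26)&(W[...,1]<.08)&(W[...,2]>.07)
    red=reg&((hsv[...,0]<8)|(hsv[...,0]>172))&(hsv[...,1]>130)
    bl=reg&(hsv[...,0]>95)&(hsv[...,0]<130)&(hsv[...,1]>110)&(W[...,2]>.08)
    for nm,m in (("lever",red),("bar",bl)):
        q=W[m]; print(n,nm,len(q)); o=np.argsort(q[:,1])
        if len(q)>8:
            for s in np.array_split(o,4): print("  ",np.median(q[s],0).round(4))
    cv2.imwrite(f"pics/{n}{sys.argv[1]}.png",p[:,:,::-1]); 
    f=lambda c:cv2.resize(c[:,:,::-1],(400,400),interpolation=cv2.INTER_CUBIC)
    if n=="top": a=f(p[155:285,245:375])
    else: cv2.imwrite(f"pics/m{sys.argv[1]}.png",np.hstack([a,f(p[165:275,230:340])]))
E
python3 chk.py 4
```

```text
t: 9.32
tcp_pos: [0.489, 0.0981, 0.2064]
orientation: [-0.001, 0.605, 0.797, 0.001]
contact_force: [-0.2, 0.7, -0.7]
gripper_width: -0.0001
grip_force: 0.0
top lever 155
   [ 0.6064 -0.1847  0.1299]
   [ 0.6094 -0.1781  0.126 ]
   [ 0.605  -0.1656  0.1193]
   [ 0.5996 -0.1485  0.11  ]
top bar 318
   [ 0.5809 -0.0799  0.0912]
   [ 0.5716 -0.0442  0.0909]
   [ 0.5625 -0.0107  0.0912]
   [0.5513 0.025  0.0925]
side lever 26
   [ 0.6049 -0.1878  0.1291]
   [ 0.6065 -0.1848  0.1294]
   [ 0.6007 -0.1751  0.1233]
   [ 0.5966 -0.1543  0.1125]
side bar 110
   [ 0.577  -0.0791  0.091 ]
   [ 0.5684 -0.0492  0.0915]
   [ 0.5597 -0.0141  0.0913]
   [0.5503 0.0185 0.091 ]
```

View pics/m4.png

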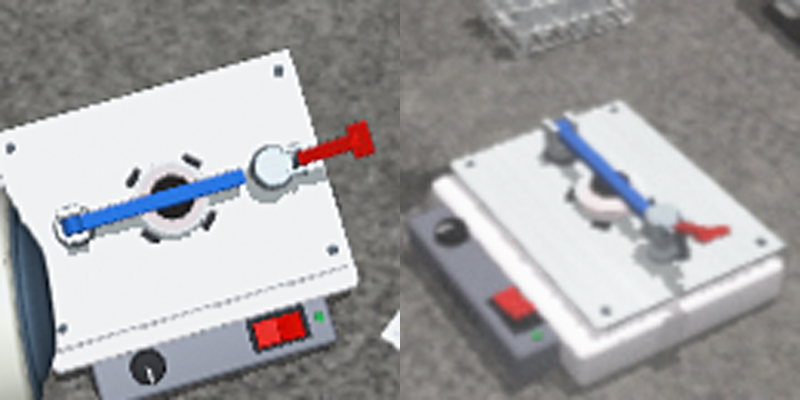

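The bar is level (top at z = 0.091 along its length), the cup is over the ball, and the lever is raised about 0.5 rad with its tab at (0.608, −0.182, 0.131). The right half of the switch is still raised. Now the latch.

```bash
python3 -m inch '0.392 -0.928 0 0 0 0 -1;0.392 -0.928 0 0 0 0 -1;0.392 -0.928 0 0 0 0 -1;0.392 -0.928 0 0 0 0 -1;0.392 -0.928 0 0 0 0 -1;0.392 -0.928 0 0 0 0 -1;0.392 -0.928 0 0 0 0 -1;0.392 -0.928 0 0 0 0 -1;0.392 -0.928 0 0 0 0 -1;0.392 -0.928 -0.1 0 0 0 -1;0.392 -0.928 -0.19 0 0 0 -1;0.392 -0.928 -0.22 0 0 0 -1'
python3 -m inch '0 0 -0.03 0 0 0 -1;0 -0.004 -0.06 0 0 0 -1;0.002 -0.007 -0.09 0 0 0 -1;0.003 -0.01 -0.1 0 0 0 -1;0.004 -0.013 -0.11 0 0 0 -1;0.004 -0.013 -0.12 0 0 0 -1;0.004 -0.013 -0.12 0 0 0 -1'
```

```text
t: 10.42
tcp_pos: [0.6071, -0.183, 0.135]
orientation: [-0.003, 0.606, 0.796, -0.001]
contact_force: [0.4, 0.3, -1.8]
gripper_width: -0.0
grip_force: 0.0
t: 11.0
tcp_pos: [0.6104, -0.188, 0.104]
orientation: [0.0, 0.606, 0.796, 0.0]
contact_force: [0.7, 0.0, 1.3]
gripper_width: -0.0001
grip_force: 1.1
```

```bash
python3 -m inch '0 0 -0.006 0 0 0 -1;0 0 -0.012 0 0 0 -1;0 0 -0.018 0 0 0 -1;0 0 -0.018 0 0 0 -1'
python3 -m inch '0 0 -0.006 0 0 0 -1;0 0 -0.012 0 0 0 -1;0 0 -0.014 0 0 0 -1;0 0 -0.014 0 0 0 -1'
```

```text
t: 11.33
tcp_pos: [0.6107, -0.1885, 0.0998]
orientation: [0.001, 0.606, 0.795, 0.0]
contact_force: [0.4, -2.1, 6.5]
gripper_width: 0.0
grip_force: 3.5
t: 11.67
tcp_pos: [0.6111, -0.1886, 0.0986]
orientation: [0.002, 0.606, 0.795, 0.001]
contact_force: [-2.3, -1.0, 14.9]
gripper_width: 0.0002
grip_force: 7.4
```

```bash
python3 -m inch '0 0 0.1 0 0 0 -1;0 0 0.22 0 0 0 -1;0 0.1 0.36 0 0 0 -1;-0.4 0.9 0.36 0 0 0 -1;-0.4 0.9 0.36 0 0 0 -1;-0.4 0.9 0.36 0 0 0 -1;-0.4 0.9 0.36 0 0 0 -1;-0.4 0.9 0.36 0 0 0 -1;-0.4 0.9 0.36 0 0 0 -1;-0.4 0.9 0.36 0 0 0 -1;-0.4 0.9 0.36 0 0 0 -1'
python3 chk.py 5
python3 - <<'E'
from h import *
p,d=capture("top"); W=cloud("top",d); hsv=cv2.cvtColor(p,cv2.COLOR_RGB2HSV)
m=(W[...,0]>.42)&(W[...,0]<.51)&(W[...,1]>-.19)&(W[...,1]<-.08)&(W[...,2]<.07)&((hsv[...,0]<8)|(hsv[...,0]>172))&(hsv[...,1]>130)
q=W[m]; print(len(q),cv2.minAreaRect((q[:,:2]*1000).astype(np.float32)))
a=np.radians(15.6);v=np.array([-np.sin(a),np.cos(a)]); s=(q[:,:2]-np.median(q[:,:2],0))@v
for lo in (-.02,-.012,-.004,.004,.012): k=(s>=lo)&(s<lo+.008); print(round(lo+.004,3),np.median(q[k],0).round(4),k.sum())
E
```

```text
t: 12.58
tcp_pos: [0.488, 0.0862, 0.2027]
orientation: [-0.001, 0.604, 0.797, 0.001]
contact_force: [0.4, 0.1, 0.2]
gripper_width: -0.0001
grip_force: 0.0
top lever 155
   [ 0.6116 -0.1916  0.1049]
   [ 0.6112 -0.1826  0.105 ]
   [ 0.6049 -0.1684  0.1042]
   [ 0.6003 -0.1496  0.1051]
top bar 322
   [ 0.5808 -0.0799  0.0915]
   [ 0.5717 -0.0442  0.0908]
   [ 0.5624 -0.0107  0.0912]
   [0.5513 0.0251 0.0921]
side lever 59
   [ 0.609  -0.1924  0.1036]
   [ 0.6064 -0.1847  0.105 ]
   [ 0.6025 -0.1686  0.1042]
   [ 0.598  -0.1518  0.1042]
side bar 108
   [ 0.5774 -0.0806  0.0909]
   [ 0.5689 -0.0494  0.0913]
   [ 0.5593 -0.0138  0.0904]
   [0.5509 0.0188 0.0907]
140 ((465.9436950683594, -129.76467895507812), (21.934690475463867, 39.86453628540039), 15.135480880737305)
-0.016 [ 0.4701 -0.1424  0.053 ] 27
-0.008 [ 0.4677 -0.1354  0.052 ] 29
0.0 [ 0.4676 -0.1282  0.049 ] 26
0.008 [ 0.4652 -0.1207  0.0476] 31
0.016 [ 0.4605 -0.1134  0.0472] 25
```

View pics/m5.png

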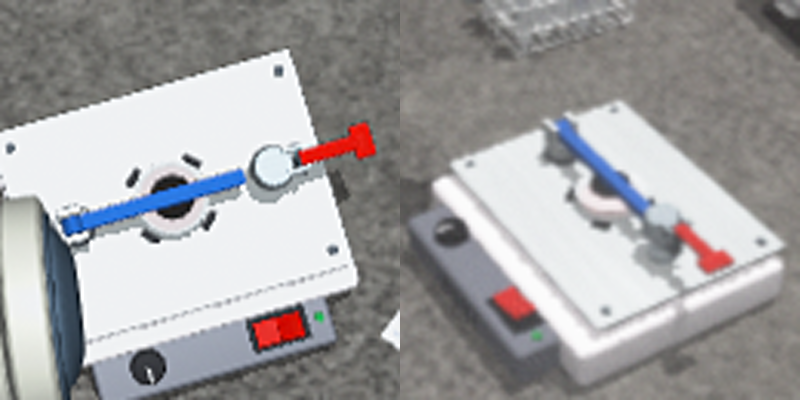

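The latch is flat (lever z ≈ 0.105 along its whole length, in line with the bar) and the bar is still level. The raised right half of the switch (z = 0.053) is at about (0.4695, −0.1415). Next I move over it.

```bash
python3 -m inch '-0.082 -0.749 0 0 0 0 -1;-0.082 -0.749 0 0 0 0 -1;-0.082 -0.749 0 0 0 0 -1;-0.082 -0.749 0 0 0 0 -1;-0.082 -0.749 0 0 0 0 -1;-0.082 -0.749 0 0 0 0 -1;-0.082 -0.749 0 0 0 0 -1;-0.082 -0.749 -0.13 0 0 0 -1;-0.082 -0.749 -0.26 0 0 0 -1;-0.082 -0.749 -0.38 0 0 0 -1;-0.082 -0.749 -0.44 0 0 0 -1;-0.082 -0.749 -0.44 0 0 0 -1'
python3 -m inch '0 0 -0.02 0 0 0 -1;0 0 -0.04 0 0 0 -1;0 0 -0.055 0 0 0 -1;0 0 -0.065 0 0 0 -1;0 0 -0.075 0 0 0 -1;0 0 -0.075 0 0 0 -1'
```

```text
t: 13.73
tcp_pos: [0.4624, -0.1417, 0.0643]
orientation: [-0.005, 0.606, 0.795, -0.001]
contact_force: [0.2, 0.3, 0.1]
gripper_width: 0.0
grip_force: 0.0
t: 14.23
tcp_pos: [0.4664, -0.1433, 0.049]
orientation: [0.001, 0.606, 0.795, 0.0]
contact_force: [1.0, -1.8, 2.3]
gripper_width: 0.0002
grip_force: 0.7
```

```bash
python3 -m inch '0 0 -0.01 0 0 0 -1;0 0 -0.016 0 0 0 -1;0 0 -0.02 0 0 0 -1;0 0 -0.02 0 0 0 -1'
python3 -m inch '0 0 -0.006 0 0 0 -1;0 0 -0.012 0 0 0 -1;0 0 -0.012 0 0 0 -1'
```

```text
t: 14.57
tcp_pos: [0.4668, -0.1433, 0.0483]
orientation: [0.002, 0.606, 0.796, 0.0]
contact_force: [-11.3, 1.8, 30.3]
gripper_width: 0.0003
grip_force: 14.6
t: 14.82
tcp_pos: [0.467, -0.1434, 0.048]
orientation: [0.003, 0.606, 0.796, 0.001]
contact_force: [-20.2, 5.5, 47.2]
gripper_width: 0.0
grip_force: 23.1
```

A hard stop at z = 0.048. I lift off and look.

```bash
python3 -m inch '0 0 0.1 0 0 0 -1;0 0 0.25 0 0 0 -1;0 0 0.4 0 0 0 -1;0 0.3 0.5 0 0 0 -1;0 0.7 0.5 0 0 0 -1;0 0.7 0.5 0 0 0 -1;0 0.7 0.5 0 0 0 -1;0 0.7 0.5 0 0 0 -1;0 0.7 0.5 0 0 0 -1;0 0.7 0.5 0 0 0 -1'
python3 chk.py 6
python3 - <<'E'
from h import *
p,d=capture("top"); W=cloud("top",d); hsv=cv2.cvtColor(p,cv2.COLOR_RGB2HSV)
m=(W[...,0]>.42)&(W[...,0]<.51)&(W[...,1]>-.19)&(W[...,1]<-.08)&(W[...,2]<.07)&((hsv[...,0]<8)|(hsv[...,0]>172))&(hsv[...,1]>130)
q=W[m]
a=np.radians(15.6);v=np.array([-np.sin(a),np.cos(a)]); s=(q[:,:2]-np.median(q[:,:2],0))@v
for lo in (-.02,-.012,-.004,.004,.012): k=(s>=lo)&(s<lo+.008); print(round(lo+.004,3),np.median(q[k],0).round(4),k.sum())
for th in("dish","timer","tube_rack"):
    o=outline_of("top",th)
    if o: print(th,np.nanmedian(W[o[0]["pixels"]],0).round(4),o[0]["bbox"])
E
```

```text
t: 15.65
tcp_pos: [0.4652, 0.0699, 0.1887]
orientation: [-0.0, 0.604, 0.797, 0.0]
contact_force: [0.2, -1.7, -0.0]
gripper_width: 0.0005
grip_force: 0.0
top lever 153
   [ 0.6113 -0.1915  0.1045]
   [ 0.6114 -0.1824  0.1051]
   [ 0.6057 -0.1686  0.1038]
   [ 0.6001 -0.1496  0.1045]
top bar 318
   [ 0.5809 -0.08    0.0912]
   [ 0.5716 -0.0454  0.0908]
   [ 0.5625 -0.0108  0.0912]
   [0.5515 0.0249 0.0916]
side lever 60
   [ 0.6064 -0.193   0.1048]
   [ 0.6091 -0.184   0.1043]
   [ 0.602  -0.1699  0.1044]
   [ 0.5983 -0.1514  0.105 ]
side bar 110
   [ 0.5771 -0.0815  0.0913]
   [ 0.5682 -0.0507  0.0911]
   [ 0.5597 -0.0131  0.0908]
   [0.5517 0.0168 0.0914]
-0.016 [ 0.4699 -0.1459  0.0469] 26
-0.008 [ 0.4688 -0.1385  0.0479] 28
0.0 [ 0.4652 -0.1309  0.0485] 29
0.008 [ 0.4653 -0.1231  0.0503] 27
0.016 [ 0.463  -0.1153  0.0524] 29
dish [ 0.5632 -0.0428  0.0743] [288.4, 207.7, 314.2, 230.4]
timer [ 0.6313 -0.3512  0.0619] [406.0, 180.7, 441.3, 206.1]
tube_rack [ 0.468  -0.1329  0.0486] [327.9, 254.2, 346.3, 269.2]
```

View pics/m6.png

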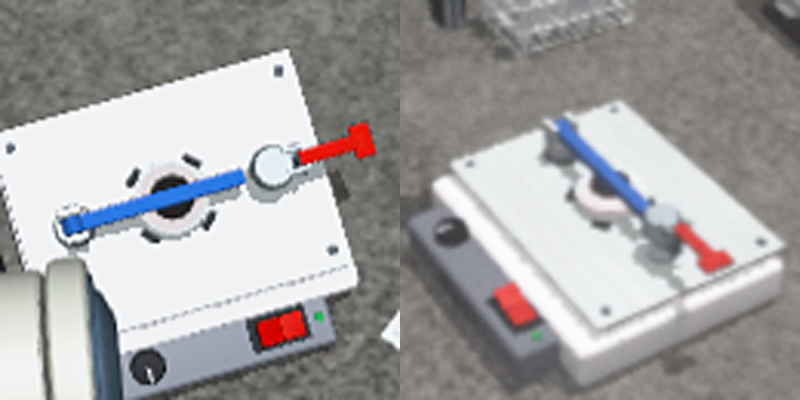

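The rocker has snapped over: its right half is now low (0.047) and its left half high (0.052), the mirror of before. Bar, latch and dish are all in place.

```bash
python3 -c "
from plant import bot
print(bot.finish_job())"
```

```text
the job is handed in; nothing more can be done
None
```

The job is handed in after about 16 s on the clock: in the last images the cup was home on the ball, the latch flat, the switch on and the dish in its nest, and the timer had not moved; I had no valid final reading of the tube rack, but the arm never came near it.

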